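Feed the empty tube carriers into the reader lane

ROBOT

A 7-joint arm with a two-finger parallel gripper is mounted at the origin on the work surface. World frame = base frame: x ahead of the robot, y to its left, z up, the work surface at z = 0. Lengths are in m, angles in degrees, forces in N, time in s.
With the tool pointing down it reaches from about 0.425 to 0.95 m from the base axis. Payload 16.7 kg.
Tool frame: the origin (TCP) lies at the very end of the fingers, on their centre line; the grasp point (between the pads) lies 19 mm behind it (manip.hold_point_z is the distance from the TCP to the grasp point, in m); z points along the fingers, y is the line along which they close (so a half turn about z gives the same grasp; the last joint's range is limited). The gripper opens to 94 mm and grips with 3 to 60 N. Pads are 16 mm wide; open, the fingers measure 119 mm over their backs; the gripper's body (75 mm by 177 mm) begins 78 mm behind the grasp point.
Start: joints at [-81.618, 24.414, 4.234, 92.017, -1.954, 63.644, -3.845], TCP at [0.197, 0.646, 0.205] pointing down, gripper open.
Joint ranges: [-163.25, 163.25], [-28.42, 122.38], [-70.27, 78.77], [12.13, 141.07], [-58.53, 238.53], [9.26, 117.41], [-156.51, 156.51]. Speed limits (degrees/s): [108.29, 108.29, 136.94, 136.94, 172.46, 172.46, 172.46].

INTERFACE

Orientations are given as a 3x3 rotation matrix whose columns are the frame's x, y, z axes.
In Python, from bench import manip, vision, look_for, trace gives the robot as it stands.
- The arm moves only by the tool apply_moves, never from a script. Its argument "rows" is one flat list of numbers, 7 for each row, row after row: the shift along the tool's x, y, z in mm, then the turn, a rotation vector about the tool's x, y, z in degrees, then the opening, from 0 (shut) to 1 (fully open). In form: [tx, ty, tz, wx, wy, wz, fingers, tx, ty, tz, wx, wy, wz, fingers, ...]. A call has 1 to 12 rows; each row shifts and turns the commanded pose from where the row before left it, along the tool's axes as they then stand; what a row does not reach is not made up. A row lasts 1/8 s, in which the tool goes at most 62.5 mm and 10.7 degrees, less where a joint would pass 70% of its speed; a pose out of reach is approached as far as the arm can. A call is refused whole if a number of a shift passes 62.5 or a number of a turn 10.7, either way. A call with a gripper value outside its range is refused whole. The fingers move at their own pace and stop on an object; the grip force is fixed at half the most. Time passes only in rows, so rows that do not move let the fingers close. It gives the time, the measured TCP pose, the force, the opening and the grip force at its end, in the units of the state.
- manip.observe(): the state, without advancing time (a new reading comes with each control period).
- vision.capture(name): name is "scene" or "top" or "wrist"; returns (picture, depth): 384x512x3 uint8, blue, green, red; 384x512 float32, m along the optical axis (not along the pixel's ray), 0 where there is no reading.
- vision.get_calibration(name): a dict with "fx", "fy", "cx", "cy" (pixels), "R" (3x3) and "t" (3): a world point X has camera coordinates R X + t. Camera axes: x right, y down, z forward; pixel columns grow to the right and rows downward; lengths in m; the calibration is good to about 2 mm. A picture is of the moment at which its call begins: read the wrist's pose just before it. get_calibration takes no time and is no camera call; for the wrist camera it gives the pose at the moment of the call.
- manip.close_job(): hands the job in; it is judged then, once.
Trained networks look in the newest picture that a camera, given by its name, has taken for a name from the list of things; names that differ only in an ending like _2 or _b are one class to them, and where a whole thing is asked for, a point or a joint stands for the part that bears it (a point fixed in the world has none). Each returns a list of dicts, best first, with "confidence" (0 to 1); they miss things now and then, are a little off and sometimes report something else, mostly with a low value. They report only what shows in the picture. A call takes as long as a camera call. They do not tell look-alikes from the thing itself.
- look_for(camera, query): "uv" ([column, row] in pixels, amid what is visible of it).
- trace(camera, query): "region" (384x512 bool, what is visible of it) and "uv" ([column, row] in pixels, amid what is visible of it).
The state is a dict: "time": time; "q": joint angles; "qd": joint speeds; "joint_efforts": joint torques, N m; "tool_pos": TCP position; "eef_rot": TCP orientation; "force": force on the tool from outside, world axes, zero at the start; "moment": the same for the moment, N m; "opening": finger opening in m; "gripper_force": force on a finger pad.
Only numpy, scipy, OpenCV 4.12 (cv2) and the standard library are available. Lean on these libraries where they do the work, as an engineer would, in place of code of your own. Each camera call takes 0.05 s, during which the arm holds its last target. There are 200 camera calls.

TASK

Three empty tube carriers stand loose on the tray of the carrier feeder. With the fingertips, push them one at a time through the gate into the lane, so that all three end standing in single file in the lane, each wholly past the gate. Slide them on the deck without lifting or tipping any, and leave the two carriers that hold tubes, the specimen pot and the tube rack where they are.

Things in the scene. Friction and masses are not known exactly. Their poses are not given: they have to be found in the camera images.
- feeder: Carrier feeder, a low white bench unit fixed in place, with a flat steel deck 30 mm above the bench. Origin: at bench level under the gate; z up, x from the gate down the lane. Before the gate (x -280 to 0 mm) lies the open tray, 260 mm wide inside (y -130 to 130 mm); over its last 70 mm two straight guides narrow it like a funnel to the gate. All these walls are 14 mm high above the deck, 4 mm thick.
- gate (a point): Middle of the gate, on the deck (feeder x = 0, y = 0): the 48 mm wide opening (y -24 to 24 mm) between two round steel posts 18 mm high, where the funnel meets the lane. Two black photo-eyes, 24 mm high above the deck, stand just past the posts, outside the lane's rails. Axes as the feeder's.
- lane_end (a point): Middle of the stop blade's face at the lane's far end, on the deck, 155 mm past the gate. The lane is straight, 48 mm wide between rails 14 mm high above the deck, with a white belt that does not move; the stop blade is 20 mm high, and a grey reader box 26 mm high stands outside the +y rail. Axes as the feeder's.
- carrier1_mid (a point): Empty tube carrier 1, loose: a dark plastic puck, round base 40 mm across and 14 mm high, narrower round collar 30 mm across above it, 32 mm high in all, with an empty bore in its top; about 35 g. The point is on its axis, half-way up (16 mm above its underside); z is its upright axis.
- carrier2_mid (a point): Empty tube carrier 2, loose: a dark plastic puck, round base 40 mm across and 14 mm high, narrower round collar 30 mm across above it, 32 mm high in all, with an empty bore in its top; about 35 g. The point is on its axis, half-way up (16 mm above its underside); z is its upright axis.
- carrier3_mid (a point): Empty tube carrier 3, loose: a dark plastic puck, round base 40 mm across and 14 mm high, narrower round collar 30 mm across above it, 32 mm high in all, with an empty bore in its top; about 35 g. The point is on its axis, half-way up (16 mm above its underside); z is its upright axis.
- tubed_a: Carrier of the same kind that holds a capped blood tube, 87 mm high in all, loose near the tray's rear wall (feeder x about -250 mm). Origin: centre of its underside. To be left alone.
- tubed_b: Second carrier that holds a capped blood tube, 87 mm high in all, loose near the tray's rear wall. Origin: centre of its underside. To be left alone.
- pot: Loose specimen pot with a red screw lid, 62 mm across, 71 mm high, on the bench beside the lane. Origin: centre of its underside. To be left alone.
- rack: Loose white tube rack 50 x 90 mm (along its x and y) with five capped tubes, 89 mm high in all, on the bench beside the lane. Origin: centre of its underside. To be left alone.
There are look-alikes about, which are no part of the job. Leave any white look-alike of the part that bears carrier1_mid alone. What is shaped like the part that bears carrier2_mid but red is not meant.

How it is judged:
By the outcome, as a careful person would: the job done as asked, in the order asked, and still so for the second after the job is handed in, with the robot touching nothing.
It also fails if it takes over 67 s, if anything falls off the work surface, if the arm or the gripper's body presses on something with over 40 N, if the wrist force passes 120 N, or if a joint passes its speed limit or range.

## Working session

There is one attempt and no reset: what is moved stays moved. The work goes in short steps, Python scripts to look and compute and a tool call to move; the robot and the scene stay as the last step left them, time stands still between calls to the robot, and variables do not carry over. Pictures are saved under pics/ and viewed, at most 13 in all, crops included, and the job is handed in when it is done.

Besides the shell and the picture viewer there is one more tool, called after "Request:" as name(argument=value, ...), one argument or row to a line, values as JSON. apply_moves: Moves the arm, as the interface text tells. Its arguments: {"type":"object","properties":{"rows":{"type":"array","items":{"type":"number"}}},"required":["rows"]}

```bash
mkdir -p pics
cat > h.py <<'E'
import numpy as np, cv2
from bench import manip, vision, look_for, trace
def cal(c):
    k=vision.get_calibration(c); return k,np.array(k["R"]),np.array(k["t"])
def ray(c,uv,z,k=None):
    k,R,t=k or cal(c); d=R.T@np.array([(uv[0]-k["cx"])/k["fx"],(uv[1]-k["cy"])/k["fy"],1]); o=-R.T@t
    return o+d*(z-o[2])/d[2]
def dep(c,D):
    k,R,t=cal(c); v,u=np.mgrid[:384,:512]; P=np.stack([(u-k["cx"])/k["fx"]*D,(v-k["cy"])/k["fy"]*D,D],-1)
    return (P-t)@R
E
python3 - <<'E'
from h import *
s=manip.observe(); print(s["time"],s["tool_pos"],s["eef_rot"],s["opening"])
for c in("top","scene"):
    im,D=vision.capture(c); cv2.imwrite(f"pics/{c}0.png",im); np.save(f"{c}0.npy",D)
    P=dep(c,D)
    for q in("carrier1_mid","tubed_a","feeder","pot","rack"):
        for r in look_for(c,q):
            u,v=map(int,r["uv"]); print(c,q,r["uv"],round(r["confidence"],2),P[v,u].round(3))
E
```

```text
0.0 [0.19666986 0.64524635 0.20478039] [[-9.56556930e-01  2.91545464e-01 -2.86515496e-04]
 [ 2.91545590e-01  9.56556104e-01 -1.26030787e-03]
 [-9.33688957e-05 -1.28908855e-03 -9.99999165e-01]] 0.09424280359611573
top carrier1_mid [201.7, 223.6] 0.62 [0.525 0.112 0.042]
top carrier1_mid [211.1, 298.1] 0.53 [0.377 0.092 0.027]
top tubed_a [133.8, 204.5] 0.76 [0.559 0.24  0.078]
top tubed_a [145.9, 145.5] 0.73 [0.674 0.218 0.087]
top feeder [226.0, 197.8] 0.72 [0.579 0.063 0.028]
top pot [343.9, 144.0] 0.56 [ 0.677 -0.173  0.07 ]
top rack [315.1, 289.9] 0.81 [ 0.393 -0.114  0.036]
top rack [147.3, 146.2] 0.63 [0.675 0.216 0.077]
scene carrier1_mid [320.8, 195.7] 0.92 [0.538 0.108 0.052]
scene carrier1_mid [323.7, 157.6] 0.51 [0.386 0.099 0.024]
scene tubed_a [374.4, 260.9] 0.95 [0.682 0.218 0.061]
scene tubed_a [394.8, 213.4] 0.57 [0.566 0.25  0.064]
scene feeder [295.9, 224.8] 0.96 [0.605 0.071 0.03 ]
scene pot [156.6, 226.6] 0.97 [ 0.701 -0.167  0.07 ]
scene rack [224.7, 140.6] 0.59 [ 0.407 -0.126  0.049]
scene rack [320.8, 194.6] 0.59 [0.537 0.108 0.054]
scene rack [154.3, 228.2] 0.32 [ 0.706 -0.168  0.07 ]
```

Run:
```python
import cv2
a=cv2.imread("pics/top0.png")[110:330,100:400]
cv2.imwrite("pics/top0c.png",cv2.resize(a,None,fx=2.6,fy=2.6,interpolation=cv2.INTER_CUBIC))
```

```text
(no output)
```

View pics/top0c.png

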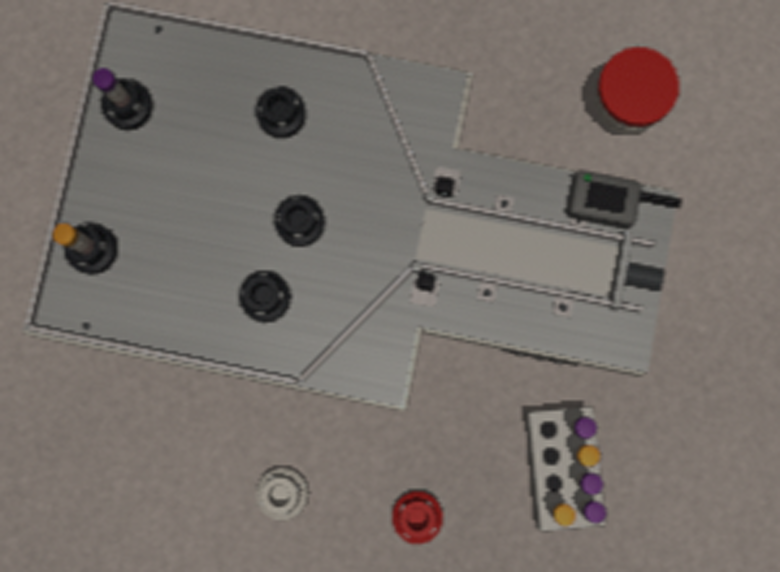

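View pics/scene0.png

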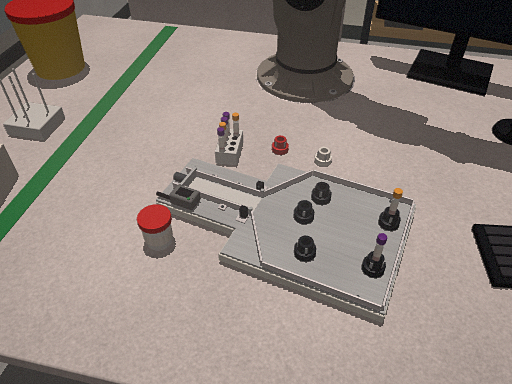

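The top crop shows three dark carriers at pixels (208,153), (215,195) and (201,224). They lie inside the tray, so they are the ones meant. The white one (208,299) and the red one (260,308) on the bench are look-alikes. The two carriers with tubes, purple cap (148,149) and orange cap (135,205), stay where they are. This enlarged crop confirms all of it.

```bash
cat >> h.py <<'E'
def pucks(im,seeds,z=0.062,c="top",k=None):
    # centroid of collar/base dark blob near each seed
    out=[]
    g=cv2.cvtColor(im,cv2.COLOR_BGR2GRAY)
    n,l,st,ce=cv2.connectedComponentsWithStats(((g<62)).astype(np.uint8))
    for u,v in seeds:
        w=l[v-8:v+9,u-8:u+9].ravel(); w=w[w>0]; i=np.bincount(w).argmax(); out.append((ce[i],st[i]))
    return out
E
python3 - <<'E'
from h import *
from scipy.optimize import least_squares
im=cv2.imread("pics/top0.png"); k=cal("top"); D=np.load("top0.npy"); P=dep("top",D)
pts=[(109,7,-282,132,.044),(30,324,-282,-132,.044),(367,54,-70,132,.044),(300,380,-70,-132,.044),(428,199,0,26,.046),(414,266,0,-26,.046),(625,235,157,26,.048),(614,304,157,-26,.048)]
W=np.array([ray("top",(100+a/2.6,110+b/2.6),z,k)[:2] for a,b,_,_,z in pts]); F=np.array([p[2:4] for p in pts])/1000
f=lambda p:(np.c_[p[0]+F[:,0]*np.cos(p[2])-F[:,1]*np.sin(p[2]),p[1]+F[:,0]*np.sin(p[2])+F[:,1]*np.cos(p[2])]-W).ravel()
r=least_squares(f,[.57,0,-1.75]); print(r.x,np.degrees(r.x[2])); print((r.fun*1000).reshape(-1,2).round(1))
np.save("feeder.npy",r.x); x0,y0,a=r.x; R=np.array([[np.cos(a),-np.sin(a)],[np.sin(a),np.cos(a)]])
for n,s in zip("123AB",[(208,153),(215,195),(201,224),(148,149),(135,205)]):
    (ce,st),=pucks(im,[s]); w=ray("top",ce,.048,k)[:2]
    u,v=s; q=P[v-12:v+13,u-12:u+13].reshape(-1,3)
    m=(q[:,2]>.052)&(q[:,2]<.068); dm=q[m].mean(0)
    print(n,ce.round(1),st,(R.T@(w-[x0,y0])*1000).round(1),"depth",dm.round(4),(R.T@(dm[:2]-[x0,y0])*1000).round(1),m.sum())
print("deck z",np.median(P[170:180,170:185,2]))
ic,Dc=vision.capture("top");
E
```

```text
[ 0.57159293 -0.01132045 -1.77594944] -101.7544076038692
[[ 3.6  1.9]
 [-3.   2.3]
 [ 1.  -0.2]
 [-1.8  1.7]
 [ 0.2 -0.2]
 [ 1.5 -1. ]
 [-1.9 -2.4]
 [ 0.4 -2.1]]
1 [207.4 152.7] [198 143  19  20 291] [-127.7   71.2] depth [0.6691 0.0989 0.0603] [-127.8   73. ] 131
2 [214.8 194.5] [206 185  19  20 290] [-95. -10.] depth [0.5821 0.0837 0.0606] [-95.1  -9.1] 128
3 [201.4 223.5] [192 214  20  20 295] [-109.1  -72.3] depth [0.5237 0.1101 0.0608] [-109.1  -71.6] 133
A [147.1 148.4] [135 137  24  23 332] [-250.3   56.1] depth [0.6739 0.218  0.0606] [-245.4   53.4] 119
B [135.2 205.5] [125 196  20  20 279] [-246.6  -62.8] depth [0.5606 0.2423 0.0605] [-246.1  -62.4] 121
deck z 0.029169412638997746
```

```bash
cat >> h.py <<'E'
x0,y0,fa=np.load("feeder.npy"); FR=np.array([[np.cos(fa),-np.sin(fa)],[np.sin(fa),np.cos(fa)]])
def tofe(w): return FR.T@(np.array(w)[:2]-[x0,y0])*1000
def go(x,y,z,yaw=0):
    "needed shift in present tool axes to feeder (x,y,z mm); yaw = world turn of tool from aligned (tool x=-fx, y=+fy)"
    s=manip.observe(); T=np.array(s["eef_rot"]); p=np.array(s["tool_pos"])
    w=np.r_[FR@np.array([x,y])/1000+[x0,y0],z/1000]
    cur=np.degrees(np.arctan2(T[1,1],T[0,1]))-np.degrees(fa)-90
    print("t",s["time"],"fe",tofe(p).round(1),"z",(p[2]*1000).round(1),"yaw",((cur+180)%360-180).round(1),"F",np.round(s["force"],1),"open",round(s["opening"]*1000,1))
    print("shift tool",((w-p)@T*1000).round(1),"tilt",T[:2,2].round(4),"turn z tool",round(-((yaw-cur+180)%360-180),1))
E
python3 -c "
from h import *
go(-150,-10,205)"
```

```text
t 0.65 fe [-566.8 -500.8] z 205.5 yaw 84.8 F [ 0.7 -0.4 -0.7] open 93.4
shift tool [-5.265e+02 -3.707e+02  5.000e-01] tilt [-0. -0.] turn z tool 84.8
```

Request:
apply_moves(
  rows=[0,0,0,0,0,10.6,0.15,0,0,0,0,0,10.6,0.15,0,0,0,0,0,10.6,0.15,0,0,0,0,0,10.6,0.15,0,0,0,0,0,10.6,0.15,0,0,0,0,0,10.6,0.15,0,0,0,0,0,10.6,0.15,0,0,0,0,0,10.6,0.15,0,0,0,0,0,0,0.15],
)

```text
time: 1.78
tool_pos: [0.1966, 0.6457, 0.2054]
eef_rot: [[0.203, 0.979, 0.0], [0.979, -0.203, -0.0], [-0.0, 0.0, -1.0]]
force: [-0.7, -0.8, 0.5]
opening: 0.0143
gripper_force: 0.0
```

```bash
python3 -c "
from h import *
go(-150,-10,150)"
```

```text
t 1.775 fe [-566.9 -501. ] z 205.4 yaw 0.1 F [-0.7 -0.8  0.5] open 14.3
shift tool [-417.4  490.5   55.6] tilt [ 0.0002 -0.0001] turn z tool 0.1
```

Request:
apply_moves(
  rows=[-35,41,0,0,0,0,0.15,-35,41,0,0,0,0,0.15,-35,41,0,0,0,0,0.15,-35,41,0,0,0,0,0.15,-35,41,0,0,0,0,0.15,-35,41,5,0,0,0,0.15,-35,41,10,0,0,0,0.15,-35,41,10,0,0,0,0.15,-35,41,10,0,0,0,0.15,-35,41,10,0,0,0,0.15,-34,41,10,0,0,0,0.15,-33,40,0,0,0,0,0.15],
)

```text
time: 3.28
tool_pos: [0.5931, 0.1359, 0.1498]
eef_rot: [[0.198, 0.98, -0.001], [0.98, -0.198, -0.0], [-0.0, -0.001, -1.0]]
force: [0.4, 1.1, 0.6]
opening: 0.0142
gripper_force: 0.0
```

Run:
```python
from h import *
go(-150,-10,34)
k=cal("wrist"); im,D=vision.capture("wrist"); cv2.imwrite("pics/w1.png",im)
for r in look_for("wrist","carrier1_mid"): print(r["uv"],r["confidence"],tofe(ray("wrist",r["uv"],.05,k)).round(1))
```

```text
t 3.275 fe [-148.5   -8.9] z 149.8 yaw 0.3 F [0.4 1.1 0.6] open 14.2
shift tool [  1.5  -1.  115.8] tilt [-0.0009 -0.0003] turn z tool 0.3
[84.2, 246.9] 0.86 [ -87.5 -193.1]
[200.5, 226.1] 0.83 [-112.   -67.9]
```

View pics/w1.png

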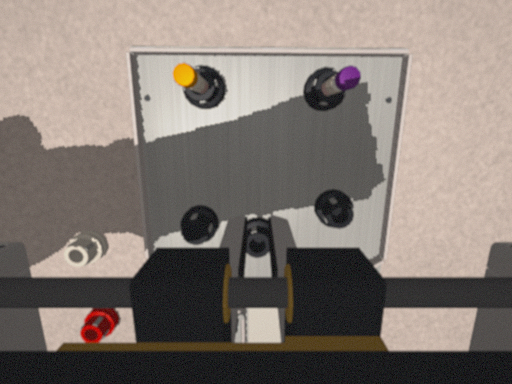

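Request:
apply_moves(
  rows=[0.5,0,45,0,0,0,0.15,0.5,0,45,0,0,0,0.15,0.5,0,25,0,0,0.3,0.15,0,0,0,0,0,0,0.15,-10,0,0,0,0,0,0.15,-10,0,0,0,0,0,0.15,-10,1,0,0,0,0,0.15,-10,1,0,0,0,0,0,0.15,-10,1,0,0,0,0,0.15,-10,2,0,0,0,0,0.15,-10,2,0,0,0,0,0.15],
)

```text
$.rows: bad value
```

Run:
```python
from h import *
go(93,0,35)
im,D=vision.capture("top"); cv2.imwrite("pics/t2.png",cv2.resize(im[110:330,100:400],None,fx=2.6,fy=2.6))
```

```text
t 3.375 fe [-144.7   -5.9] z 150.7 yaw -0.1 F [-1.4 -0.3  0.3] open 14.2
shift tool [-237.5    6.   116.1] tilt [ 0.0015 -0.0021] turn z tool -0.1
```

View pics/t2.png

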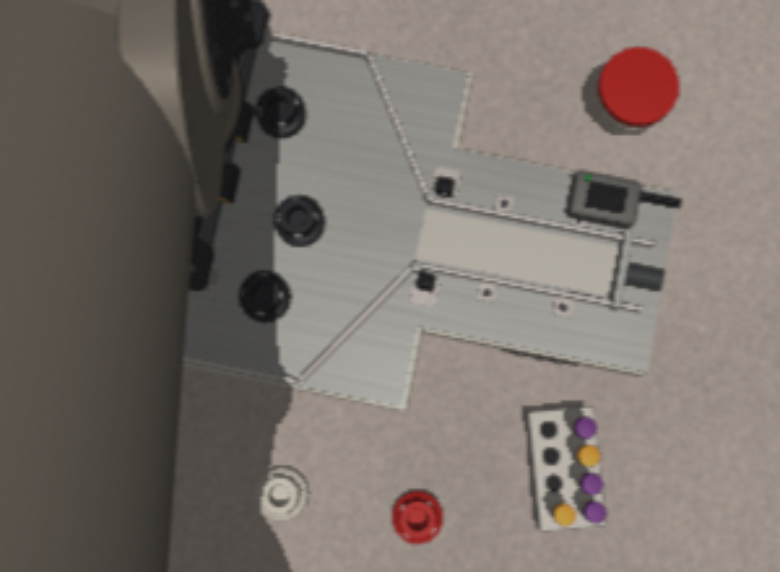

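A row had one number too many, so nothing moved. The arm has now settled at (-145,-6). I'll resend with that correction.

Request:
apply_moves(
  rows=[2,-2,45,0,0,0,0.15,2,-1,45,0,0,0,0.15,1,-1,25,0,0,0,0.15,0,0,0,0,0,0,0.15,-10,0,0,0,0,0,0.15,-10,0,0,0,0,0,0.15,-10,1,0,0,0,0,0.15,-10,1,0,0,0,0,0.15,-10,2,0,0,0,0,0.15,-10,2,0,0,0,0,0.15,-10,2,0,0,0,0,0.15],
)

```text
time: 4.8
tool_pos: [0.5833, 0.0722, 0.0355]
eef_rot: [[0.204, 0.979, -0.0], [0.979, -0.204, -0.0], [-0.0, -0.0, -1.0]]
force: [-0.5, 0.4, -0.1]
opening: 0.0141
gripper_force: 0.2
```

```bash
cat >> h.py <<'E'
def see(name=None):
    im,D=vision.capture("top"); k=cal("top")
    if name: cv2.imwrite(f"pics/{name}.png",cv2.resize(im[130:270,180:380],None,fx=3.5,fy=3.5))
    for r in trace("top","carrier1_mid"):
        u,v=r["uv"]; y,x=np.nonzero(r["region"]); f=tofe(ray("top",(x.mean(),y.mean()),.046,k))
        print("puck",np.round(r["uv"],1),round(r["confidence"],2),"area",r["region"].sum(),"fe",f.round(1))
    np.save("im.npy",im)
E
python3 - <<'E'
from h import *
see("t3"); go(93,0,35)
E
```

```text
puck [215.  303.4] 0.65 area 141 fe [ -54.3 -216.1]
t 4.9 fe [-83.3  -5.4] z 35.5 yaw -0.1 F [ 0.7 -0.3  0.4] open 14.1
shift tool [-176.3    5.7    0.6] tilt [-0.0001 -0.0005] turn z tool -0.1
```

View pics/t3.png

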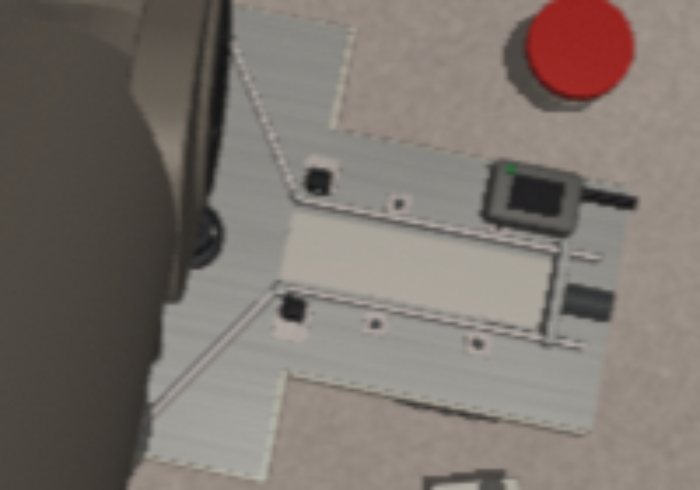

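Request:
apply_moves(
  rows=[-8,2,0,0,0,0,0.15,-10,2,0,0,0,0,0.15,-10,1,0,0,0,0,0.15,-10,0,0,0,0,0,0.15,-10,0,0,0,0,0,0.15,-10,0,0,0,0,0,0.15,-10,0,0,0,0,0,0.15,-10,0,0,0,0,0,0.15,-8,0,0,0,0,0,0.15],
)

```text
time: 6.02
tool_pos: [0.5704, -0.013, 0.0355]
eef_rot: [[0.204, 0.979, -0.0], [0.979, -0.204, -0.0], [-0.0, -0.0, -1.0]]
force: [-0.4, 0.1, 0.5]
opening: 0.0139
gripper_force: 0.1
```

Run:
```python
from h import *
see("t4"); go(93,0,35)
```

```text
t 6.125 fe [ 2.3 -0.7] z 35.6 yaw -0.1 F [ 0.2  0.9 -0. ] open 14.3
shift tool [-90.7   0.8   0.6] tilt [ 0.     -0.0003] turn z tool -0.1
```

View pics/t4.png

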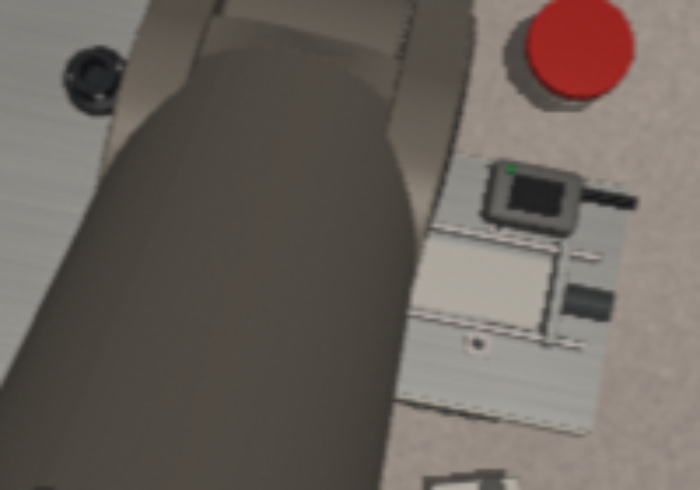

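Request:
apply_moves(
  rows=[-10,0,0,0,0,0,0.15,-10,0,0,0,0,0,0.15,-10,0,0,0,0,0,0.15,-10,1,0,0,0,0,0.15,-10,0,0,0,0,0,0.15,-10,0,0,0,0,0,0.15,-10,0,0,0,0,0,0.15,-10,0,0,0,0,0,0.15,-6,0,0,0,0,0,0.15,-4,0,0,0,0,0,0.15,8,0,0,0,0,0,0.15,4,0,-40,0,0,0,0.15],
)

```text
time: 7.62
tool_pos: [0.5543, -0.0875, 0.074]
eef_rot: [[0.203, 0.979, -0.004], [0.979, -0.203, -0.0], [-0.001, -0.004, -1.0]]
force: [0.7, 0.1, 0.5]
opening: 0.0134
gripper_force: 0.0
```

Run:
```python
from h import *
go(-160,102,150,-44)
```

```text
t 7.625 fe [78.1 -1.4] z 74.0 yaw 0.1 F [0.7 0.1 0.5] open 13.4
shift tool [237.9 103.3 -76.7] tilt [-0.0045 -0.0002] turn z tool 44.1
```

Request:
apply_moves(
  rows=[0,0,-50,0,0,0,0.15,10,0,-27,0,0,0,0.15,45,20,0,0,0,0,0.15,46,21,0,0,0,0,0.15,46,21,0,0,0,0,0.15,46,21,0,0,0,0,0.15,45,20,0,0,0,0,0.15,0,0,0,0,0,10.5,0.15,0,0,0,0,0,10.5,0.15,0,0,0,0,0,10.5,0.15,0,0,0,0,0,10.5,0.15,0,0,0,0,0,2,0.15],
)

```text
time: 9.12
tool_pos: [0.7047, 0.1245, 0.1521]
eef_rot: [[0.826, 0.563, -0.001], [0.563, -0.826, -0.0], [-0.001, -0.0, -1.0]]
force: [-0.4, -0.0, -0.5]
opening: 0.014
gripper_force: 0.0
```

Run:
```python
from h import *
see(); go(-160,102,35,-44)
im=np.load("im.npy");k=cal("top")
for s in((208,153),(201,224)):
    (ce,st),=pucks(im,[s]); print(ce,st,tofe(ray("top",ce,.048,k)))
```

```text
puck [200.4 222.3] 0.69 area 296 fe [-108.   -72.8]
puck [208.7 298.7] 0.54 area 284 fe [ -63.5 -213.7]
t 9.225 fe [-159.7  102.8] z 152.3 yaw -43.8 F [-0.1 -0.7 -0.3] open 14.0
shift tool [ -0.3  -0.8 117.3] tilt [-0.0004 -0.0002] turn z tool 0.2
[206.71886121 152.51957295] [197 144  20  19 281] [-129.26524045   71.38523421]
[201.00355872 223.52669039] [191 215  21  19 281] [-109.80920256  -72.53136854]
```

Request:
apply_moves(
  rows=[0,0,45,0,0,0,0.15,0,-1,45,0,0,0,0.15,0,0,27,0,0,0,0.15,-10,0,0,0,0,0,0.15,-10,0,0,0,0,0,0.15,-12,0,0,0,0,0,0.15,-12,0,0,0,0,0,0.15,-12,0,0,0,0,0,0.15,-12,0,0,0,0,0,0.15,-12,0,0,0,0,0,0.15,-12,0,0,0,0,0,0.15,-10,0,0,0,0,0,0.15],
)

```text
time: 10.72
tool_pos: [0.6194, 0.0661, 0.0355]
eef_rot: [[0.827, 0.563, -0.0], [0.563, -0.827, -0.0], [-0.0, -0.0, -1.0]]
force: [-0.3, 0.3, -0.4]
opening: 0.0142
gripper_force: 0.2
```

Run:
```python
from h import *
see(); go(-74.7,20.8,35,-44)
im=np.load("im.npy"); cv2.imwrite("pics/t5.png",cv2.resize(im[130:270,180:380],None,fx=3.5,fy=3.5))
```

```text
puck [208.9 300.6] 0.74 area 338 fe [ -63.6 -214.8]
puck [275.5 213.6] 0.54 area 11723 fe [ 33.  -17.3]
puck [209.8 227.2] 0.53 area 52 fe [-94.2 -75.4]
t 10.825 fe [-85.2  30.9] z 35.5 yaw -44.0 F [ 0.2 -0.7 -0.3] open 14.3
shift tool [-14.6   0.    0.5] tilt [-0.0006 -0.0001] turn z tool -0.0
```

View pics/t5.png

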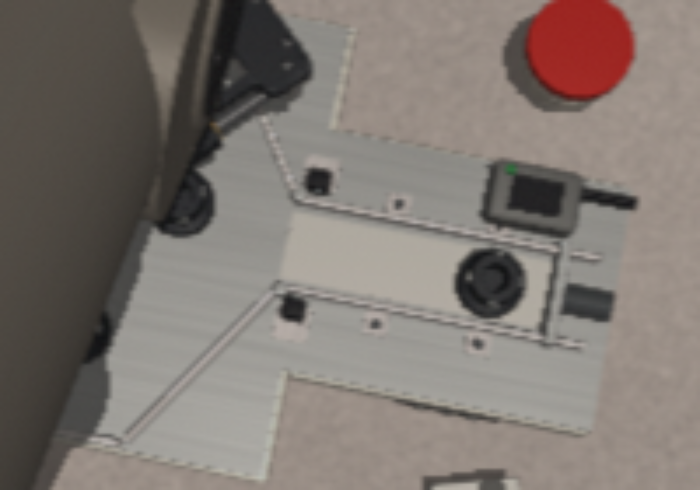

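The first carrier stands in the lane at crop (490,283), and carrier 1 is cradled at (182,204). I'll finish the diagonal push, then turn around it.

Request:
apply_moves(
  rows=[-8,0,0,0,0,0,0.15,-7,0,0,0,0,0,0.15,3,0,0,0,0,0,0.15,0,-5,0,0,0,-10.5,0.15,0,-5,0,0,0,-10.5,0.15,0,-5,0,0,0,-10.5,0.15,0,-5,0,0,0,-10.5,0.15,0,-1,0,0,0,-2,0.15,0,0,0,0,0,0,0.15],
)

```text
time: 11.95
tool_pos: [0.5945, 0.0726, 0.0355]
eef_rot: [[0.207, 0.978, 0.0], [0.978, -0.207, 0.0], [0.0, 0.0, -1.0]]
force: [-0.0, -0.3, 0.9]
opening: 0.014
gripper_force: 0.0
```

Run:
```python
from h import *
see("t6"); go(48,0,35)
```

```text
puck [214.8 298.4] 0.47 area 60 fe [ -50.8 -210.9]
t 12.05 fe [-86.8   5.3] z 35.4 yaw -0.2 F [-0.1  0.3 -0.1] open 14.3
shift tool [-134.8   -4.9    0.4] tilt [-0.0001 -0.0002] turn z tool -0.2
```

View pics/t6.png

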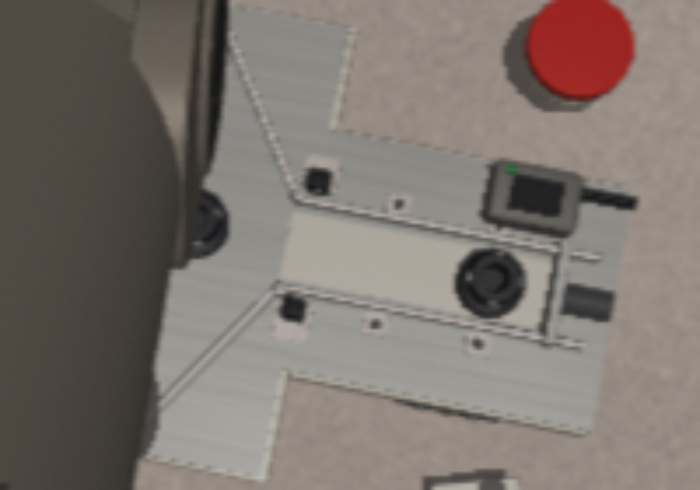

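Request:
apply_moves(
  rows=[-2,-3,0,0,0,0,0.15,-8,-1,0,0,0,0,0.15,-10,-1,0,0,0,0,0.15,-11,0,0,0,0,0,0.15,-11,0,0,0,0,0,0.15,-11,0,0,0,0,0,0.15,-11,0,0,0,0,0,0.15,-11,0,0,0,0,0,0.15,-11,0,0,0,0,0,0.15],
)

```text
time: 13.18
tool_pos: [0.5717, -0.0112, 0.0355]
eef_rot: [[0.204, 0.979, -0.0], [0.979, -0.204, -0.0], [-0.0, -0.0, -1.0]]
force: [0.5, 0.3, 1.3]
opening: 0.0141
gripper_force: 0.1
```

Run:
```python
from h import *
go(48,0,35)
```

```text
t 13.175 fe [-0.1  0.1] z 35.5 yaw 0.0 F [0.5 0.3 1.3] open 14.1
shift tool [-48.1  -0.1   0.5] tilt [-0. -0.] turn z tool 0.0
```

Request:
apply_moves(
  rows=[-11,0,0,0,0,0,0.15,-11,0,0,0,0,0,0.15,-11,0,0,0,0,0,0.15,-8,0,0,0,0,0,0.15,-4,0,0,0,0,0,0.15,10,0,0,0,0,0,0.15,4,0,-30,0,0,0,0.15,0,0,-50,0,0,0,0.15,0,0,-36,0,0,0,0.15,0,0,0,0,0,0,0.15],
)

```text
time: 14.42
tool_pos: [0.5673, -0.0396, 0.154]
eef_rot: [[0.202, 0.979, 0.004], [0.979, -0.202, 0.001], [0.002, 0.004, -1.0]]
force: [-0.6, -0.1, 0.1]
opening: 0.0142
gripper_force: 0.0
```

Run:
```python
from h import *
go(-142,-103,150,44)
```

```text
t 14.425 fe [28.5  1.5] z 154.0 yaw 0.1 F [-0.6 -0.1  0.1] open 14.2
shift tool [ 170.7 -104.3    3.9] tilt [0.0044 0.0011] turn z tool -43.9
```

Request:
apply_moves(
  rows=[42,-25,0,0,0,0,0.15,42,-25,0,0,0,0,0.15,42,-26,0,0,0,0,0.15,41,-25,0,0,0,0,0.15,0,0,0,0,0,-10.5,0.15,0,0,0,0,0,-10.5,0.15,0,0,0,0,0,-10.5,0.15,0,0,0,0,0,-10.5,0.15,0,0,0,0,0,-2,0.15,0,0,0,0,0,0,0.15],
)

```text
time: 15.68
tool_pos: [0.5004, 0.1434, 0.151]
eef_rot: [[-0.531, 0.847, -0.001], [0.847, 0.531, -0.0], [0.0, -0.001, -1.0]]
force: [-0.1, -0.7, -0.3]
opening: 0.0141
gripper_force: 0.0
```

Run:
```python
from h import *
go(-138,-100,35,44)
k=cal("wrist"); im,D=vision.capture("wrist")
n=0
for c in ["wrist"]:
    for r in look_for(c,"carrier1_mid"): print(r["uv"],round(r["confidence"],2),tofe(ray(c,r["uv"],.046,k)).round(1))
see("t7")
```

```text
t 15.675 fe [-137.  -101.2] z 151.0 yaw 43.8 F [-0.1 -0.7 -0.3] open 14.1
shift tool [ -0.2   1.7 116. ] tilt [-0.0007 -0.0003] turn z tool -0.2
[258.8, 225.7] 0.78 [-111.   -73.6]
[336.5, 197.4] 0.27 [-189.5  -37. ]
puck [209.2 299. ] 0.86 area 293 fe [ -64.5 -214.3]
puck [200.6 221.4] 0.61 area 315 fe [-108.5  -71.9]
```

View pics/t7.png

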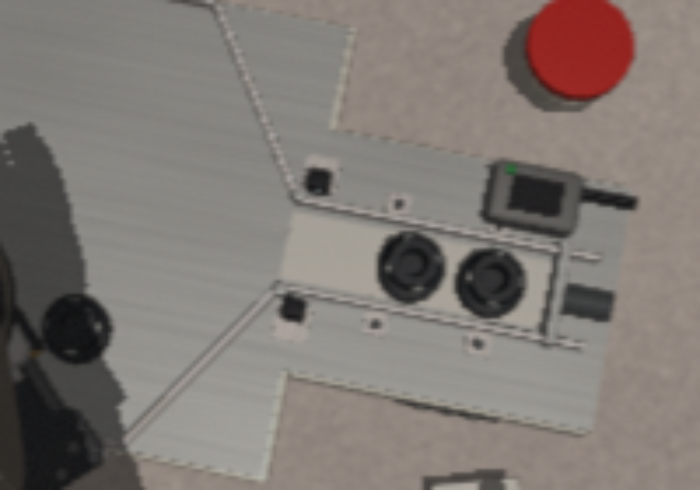

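Two carriers stand in the lane, at crop (410,266) and (490,283). The third is at (77,327), with the fingers behind it.

Request:
apply_moves(
  rows=[0,1,45,0,0,0,0.15,0,0.5,45,0,0,0,0.15,0,0,25.5,0,0,0,0.15,0,0,0,0,0,0,0.15,-10,0,0,0,0,0,0.15,-12,0,0,0,0,0,0.15,-12,0,0,0,0,0,0.15,-12,0,0,0,0,0,0.15,-12,0,0,0,0,0,0.15,-12,0,0,0,0,0,0.15,-12,0,0,0,0,0,0.15,-10,0,0,0,0,0,0.15],
)

```text
time: 17.38
tool_pos: [0.5514, 0.0655, 0.0359]
eef_rot: [[-0.533, 0.846, -0.0], [0.846, 0.533, -0.0], [-0.0, -0.0, -1.0]]
force: [-0.1, -0.3, -0.2]
opening: 0.0143
gripper_force: 0.2
```

Run:
```python
from h import *
go(-54,-19,35,44); see("t8")
```

```text
t 17.375 fe [-71.1 -35.4] z 35.9 yaw 44.0 F [-0.1 -0.3 -0.2] open 14.3
shift tool [-23.7  -0.1   0.9] tilt [-0.0001 -0.0001] turn z tool -0.0
```

View pics/t8.png

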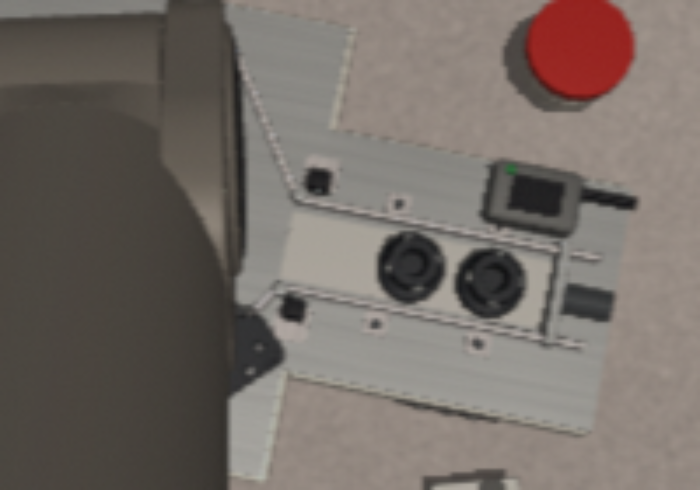

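Request:
apply_moves(
  rows=[-10,0,0,0,0,0,0.15,-9,0,0,0,0,0,0.15,-3,0,0,0,0,0,0.15,3,0,0,0,0,0,0.15,0,5,0,0,0,10.5,0.15,0,5,0,0,0,10.5,0.15,0,5,0,0,0,10.5,0.15,0,5,0,0,0,10.5,0.15,0,1,0,0,0,2,0.15,0,0,0,0,0,0,0.15],
)

```text
time: 18.73
tool_pos: [0.5806, 0.0558, 0.0359]
eef_rot: [[0.2, 0.98, -0.0], [0.98, -0.2, -0.0], [-0.0, -0.0, -1.0]]
force: [0.1, -0.3, 0.9]
opening: 0.0142
gripper_force: 0.0
```

Run:
```python
from h import *
go(5,0,35)
im,D=vision.capture("top"); g=cv2.cvtColor(im,cv2.COLOR_BGR2GRAY)
k=cal("top")
# dark blob pixels in front of the fingers, feeder frame
v,u=np.nonzero(g[170:230,225:275]<50); F=np.array([tofe(ray("top",(a+225,b+170),.046,k)) for a,b in zip(u,v)])
m=(F[:,0]>-60)&(F[:,0]<0)&(abs(F[:,1])<40); F=F[m]
for x in range(-60,0,5):
    s=F[(F[:,0]>=x)&(F[:,0]<x+5)]
    if len(s): print(x,s[:,1].min().round(),s[:,1].max().round(),len(s))
```

```text
t 18.725 fe [-67.6  -4.9] z 35.9 yaw 0.2 F [ 0.1 -0.3  0.9] open 14.2
shift tool [-72.6   4.6   0.9] tilt [-0.0004 -0.0002] turn z tool 0.2
-40 -9.0 28.0 16
-35 -27.0 40.0 35
-30 -18.0 40.0 43
-25 -15.0 10.0 21
-20 -8.0 4.0 7
```

Request:
apply_moves(
  rows=[-2,2,0,0,0,0,0.15,-8,2,0,0,0,0,0.15,-10,1,0,0,0,0,0.15,-10,0,0,0,0,0,0.15,-10,0,0,0,0,0,0.15,-10,0,0,0,0,0,0.15,-10,0,0,0,0,0,0.15,-10,0,0,0,0,0,0.15,-6,0,0,0,0,0,0.15,-4,0,0,0,0,0,0.15,10,0,0,0,0,0,0.15,4,0,-40,0,0,0,0.15],
)

```text
time: 20.27
tool_pos: [0.571, -0.0087, 0.0744]
eef_rot: [[0.202, 0.979, -0.004], [0.979, -0.202, -0.001], [-0.002, -0.004, -1.0]]
force: [0.9, 0.4, 0.7]
opening: 0.0144
gripper_force: 0.0
```

Request:
apply_moves(
  rows=[0,0,-50,0,0,0,0.15,10,0,-30,0,0,0,0.15,50,0,0,0,0,0,0.15,50,0,0,0,0,0,0.15,50,0,0,0,0,0,0.15,30,0,0,0,0,0,0.15,0,0,0,0,0,0,0.15],
)

```text
time: 21.15
tool_pos: [0.6107, 0.18, 0.1554]
eef_rot: [[0.199, 0.98, -0.001], [0.98, -0.199, 0.0], [0.0, -0.001, -1.0]]
force: [-0.6, 0.6, 0.3]
opening: 0.0143
gripper_force: 0.0
```

Run:
```python
from h import *
go(0,0,35); im,D=vision.capture("top"); cv2.imwrite("pics/t9.png",cv2.resize(im[110:330,100:400],None,fx=2.6,fy=2.6))
g=cv2.cvtColor(im,cv2.COLOR_BGR2GRAY); k=cal("top")
P=dep("top",D); f=((P[...,:2]-[x0,y0])@FR)*1000
m=(g<62)&(f[...,0]>2)&(f[...,0]<150)&(abs(f[...,1])<23)
x=f[...,0][m]; print(x.min(),x.max()); print(np.histogram(x,np.arange(0,155,5)))
m&=P[...,2]>.054; print(np.percentile(P[...,2][m],[5,50,95]))
```

```text
t 21.15 fe [-195.3   -0.7] z 155.4 yaw 0.3 F [-0.6  0.6  0.3] open 14.3
shift tool [-195.3   -0.2  120.4] tilt [-0.0005  0.0003] turn z tool 0.3
20.858006398324825 136.8025351017788
(array([ 0,  0,  0,  0, 18, 33, 43, 43, 39, 45, 28, 13, 24, 40, 43, 44, 44,
       43, 24, 14, 24, 41, 42, 44, 43, 47, 21,  5,  0,  0]), array([  0,   5,  10,  15,  20,  25,  30,  35,  40,  45,  50,  55,  60,
        65,  70,  75,  80,  85,  90,  95, 100, 105, 110, 115, 120, 125,
       130, 135, 140, 145, 150]))
[0.05629765 0.06114155 0.06419897]
```

View pics/t9.png

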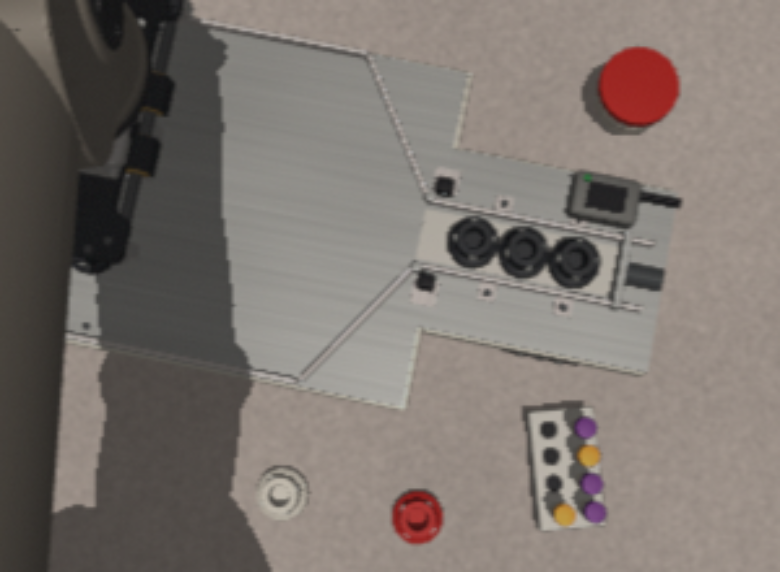

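All three carriers stand upright in single file in the lane, at crop (472,241), (523,251) and (574,261). The rear edge of the last one is about 20 mm past the gate, and the gripper is clear.

```bash
python3 -c "
from h import *
print(manip.close_job())"
```

```text
the job is handed in; nothing more can be done
None
```

All three empty carriers stand upright in single file in the lane, the last about 20 mm past the gate; the look-alikes and the other named items were left alone, and I handed the job in at about 21 s (no verdict was shown).

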